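# Tuck the mask plate under the light box shade and hold it flat

### The job

Take the metal mask plate by its upright rib and lay it on the light box so that it covers the open part of the window, its long plain front edge tucked about 3 cm under the free edge of the hinged shade, square to the shade and centred on the window, without lifting the shade and leaving the other things on the bench alone. No light may leak below it: press the plate flat on the deck with about 10 N, never so hard as to crack the glass (60 N), and finish while still holding it pressed down, without letting go.

Things in the scene. Friction and masses are not known exactly. Their poses are not given: they have to be found in the camera images.
- mask: Bare aluminium mask plate, 0.18 kg give or take 20%, lying flat on the bench at the start: 110 mm along its x, 150 mm along its y, 4 mm thick, with an upright rib across it. Origin at the centre of the underside; z up. +x points to the front edge (the plain edge to tuck); the rib is nearer the rear edge.
- mask_grip (a point): Centre of the mask's rib, the place to grip, 28 mm above the plate's underside, same axes as the mask. The rib is 8 mm thick along x, 90 mm long along y and rises from the plate to 52 mm above the underside (24 mm above this point). It stands 80 mm behind the front edge and 30 mm ahead of the rear edge.
- mask_edge (a point): Middle of the mask's front edge, at the level of its underside, 80 mm ahead of the rib's centre; same axes as the mask.
- lightbox: White light box fixed on the bench, 280 mm along x, 260 along y; flat deck 50 mm above the bench, with a flush pale window 115 mm wide along its middle. Origin at the centre of its underside; +x points from the open front to the hinged shade at the rear, z up. Rails 17 mm high flank the shade, inner faces 117 mm either side of the middle, from 5 mm in front of the centre rearwards.
- deck_top (a point): Centre of the light box's deck, on its surface (50 mm above the bench), same axes as the light box. The shade's free edge lies 8.5 mm in front of it (towards -x).
- shade_edge (a point): Middle of the free front edge of the grey hinged shade, a sheet 4 mm thick, 220 mm wide, 129 mm from hinge to free edge, over the rear of the deck. When down, its underside and this point are 10 mm above the deck; its last 11 mm turn up, so the mouth is about 16 mm high. The space below is clear for 110 mm behind the edge. Axes as the light box when down.
- shade (a joint): Hinge of the shade, rad: 0 is down, resting on its stops; it grows as the free edge lifts (0.01 rad lifts it 1.3 mm). It swings freely, held down by its own weight only (0.22 kg).
- reagent_bottle: Bystander: amber bottle, 68 mm across and 150 mm tall, origin at the centre of its underside.
- beaker: Bystander: glass cup, 70 mm across and 90 mm tall, origin at the centre of its underside.
- tip_box: Bystander: green box with a clear lid, 85 x 120 mm, 65 mm tall, origin at the centre of its underside.
Not all that is in view belongs to the job. Leave any pink or turquoise look-alike of the mask alone.

How it is judged:
On the way, in this order (a step that is already met when the one before it is completed fails the run):
1. the mask is lifted clear of the bench in the gripper (height (world z) of mask_grip above 0.055 m and contact force between mask and the fingers above 1 N), for 0.1 s.
2. its front edge is under the shade, with the shade still down (x of mask_edge in the frame of deck_top above 0.0015 m and z of mask_edge in the frame of deck_top between -0.003 and 0.008 m and y of mask_edge in the frame of deck_top between -0.03 and 0.03 m and value of joint shade below 0.03 rad), for 0.2 s.
At the end, for the whole second after the job is handed in: Mask flat on the deck (edge within 2.5 mm, tilt under 0.03 rad), front edge 18 to 45 mm under the shade, square within 0.09 rad, centred within 18 mm, at rest; shade down (under 0.02 rad); fingers still hold the mask and it presses on the box with over 5 N (x of mask_edge in the frame of deck_top between 0.0095 and 0.0365 m and y of mask_edge in the frame of deck_top between -0.018 and 0.018 m and z of mask_edge in the frame of deck_top between -0.003 and 0.0025 m and angle between the x axis of mask and the x axis of lightbox, either way round below 0.09 rad and angle between mask's own z axis and vertical below 0.03 rad and value of joint shade below 0.02 rad and contact force between mask and lightbox above 5 N and contact force between mask and the fingers above 2 N and linear speed of mask below 0.02 m/s); the arm keeps its last pose, push and grip.
It fails at once if the shade is lifted (over 0.06 rad, 8 mm at its edge) (value of joint shade above 0.06 rad).
It fails at once if the plate is pressed on the box with over 60 N (contact force between mask and lightbox above 60 N).
It fails at once if the bottle is disturbed (distance of reagent_bottle from where it was at the start of the episode above 0.02 m).
It fails at once if the beaker is disturbed (distance of beaker from where it was at the start of the episode above 0.02 m).
It fails at once if the tip box is disturbed (distance of tip_box from where it was at the start of the episode above 0.02 m).
It also fails if it takes over 45 s, if anything falls off the work surface, if the arm or the gripper's body presses on something with over 40 N, if the wrist force passes 120 N, or if a joint passes its speed limit or range.

### The arm

A 6-joint arm with a two-finger parallel gripper is mounted at the origin on the work surface. World frame = base frame: x ahead of the robot, y to its left, z up, the work surface at z = 0. Lengths are in m, angles in rad, forces in N, time in s.
With the tool pointing down it reaches from about 0.375 to 0.9 m from the base axis. Payload 3.1 kg.
Tool frame: the origin (TCP) lies midway between the tips of the shut fingers; the grasp point (between the pads) lies 19 mm behind it (manip.hold_point_z is the distance from the TCP to the grasp point, in m); z points along the fingers, y is the direction in which the jaws open and shut (so a half turn about z gives the same grasp; the last joint's range is limited). The gripper opens to 85 mm and grips with 20 to 120 N. Pads are 22 mm wide; open, the fingers measure 114 mm over their backs; the gripper's body (76 mm by 85 mm) begins 54 mm behind the grasp point. The pads swing forward as they close: fully open they stand 13 mm farther back than shut.
Start: joints at [-1.474, 0.527, 1.433, -0, 1.181, -0.178], TCP at [0.17, -0.602, 0.231] pointing down, gripper open.
Joint ranges: [-3.08, 3.08], [-0.75, 2.2], [0.22, 2.44], [-1.43, 4.57], [0, 2.65], [-2.85, 2.85]. Speed limits (rad/s): [2.79, 2.79, 3.14, 3.14, 3.14, 3.14].

### API

Orientations are given as a unit quaternion [x, y, z, w].
In Python, from station import manip gives the robot as it stands.
- The arm moves only by the tool drive_tool, never from a script. Its argument "motion" is one flat list of numbers, 7 for each row, row after row: the shift along the tool's x, y, z in mm, then the turn, a rotation vector about the tool's x, y, z in degrees, then the finger opening in mm, from 0 to 85.4. A call has 1 to 8 rows; each row is the pose to reach, as a shift and turn from the pose measured when the call began, along the tool's axes at that moment; what a row does not reach only later rows make up. A row lasts 1/8 s, in which the tool goes at most 62.5 mm and 10.7 degrees, less where a joint would pass 70% of its speed; a pose out of reach is approached as far as the arm can. A call with a gripper value outside its range is refused whole. The fingers move at their own pace and stop on an object; "force" is the grip in N (left out, the last holds). Time passes only in rows, so rows that repeat a pose let the fingers close. It gives the time, the measured TCP pose, the force and the opening at its end, in the units of the state.
- manip.sense(): the state, without advancing time (a new reading comes with each control period).
- manip.snapshot(name): name is "side" or "top"; returns a dict with "color" (420x560x3 uint8, red, green, blue), "fx", "fy", "cx", "cy" (pixels), "k1" (the pictures are not rectified: a ray, as slopes to the right and down, at radius r is drawn at 1 + k1 r^2 times it, then the intrinsics apply), "view" (4x4, takes a point from world to camera coordinates). Camera axes: x right, y up, looking along -z (the intrinsics and any distortion apply to the point x, -y, -z); pixel columns grow to the right and rows downward; lengths in m; the calibration is good to about 2 mm. A picture is of the moment at which its call begins. There is no depth.
- manip.sign_off(): hands the job in, once; it reports no verdict.
The state is a dict: "t": time; "q": joint angles; "qd": joint speeds; "tau": joint torques, N m; "tcp_pos": TCP position; "tool_rot": TCP orientation; "force": force on the tool from outside, world axes, zero at the start; "ft_torque": the same for the moment, N m; "finger_gap": opening from 0.0 (shut) to 1.0 (fully open).
Only numpy, scipy, OpenCV 4.12 (cv2) and the standard library are available. Lean on these libraries where they do the work, as an engineer would, in place of code of your own. Each camera call takes 0.05 s, during which the arm holds its last target.

## Working session

There is one attempt and no reset: what is moved stays moved. The work goes in short steps, Python scripts to look and compute and a tool call to move; the robot and the scene stay as the last step left them, time stands still between calls to the robot, and variables do not carry over. Pictures are saved under pics/ and viewed, and the job is handed in when it is done.

Besides the shell and the picture viewer there is one more tool, called after "Request:" as name(argument=value, ...) on one line, values as JSON. drive_tool: Moves the arm, as the interface text tells. Its arguments: {"type":"object","properties":{"motion":{"type":"array","items":{"type":"number"}},"force":{"type":"number"}},"required":["motion"]}

```bash
mkdir -p pics
cat > h.py <<'E'
import numpy as np, cv2
from station import manip
from scipy.spatial.transform import Rotation as R
def snap(n,f=None):
    s=manip.snapshot(n)
    if f: cv2.imwrite('pics/'+f,cv2.cvtColor(s['color'],cv2.COLOR_RGB2BGR))
    return s
def rays(s,uv):
    uv=np.atleast_2d(np.asarray(uv,float)); d=np.stack([(uv[:,0]-s['cx'])/s['fx'],(uv[:,1]-s['cy'])/s['fy']],1)
    p=d.copy()
    for _ in range(30): p=d/(1+s['k1']*(p**2).sum(1,keepdims=True))
    V=np.array(s['view']);Rm=V[:3,:3]
    c=-Rm.T@V[:3,3]
    return c,np.stack([p[:,0],-p[:,1],-np.ones(len(p))],1)@Rm
def toz(s,uv,z):
    c,d=rays(s,uv); return c+d*((z-c[2])/d[:,2])[:,None]
def proj(s,P):
    P=np.atleast_2d(np.asarray(P,float));V=np.array(s['view']);q=P@V[:3,:3].T+V[:3,3]
    p=np.stack([q[:,0]/-q[:,2],-q[:,1]/-q[:,2]],1);p=p*(1+s['k1']*(p**2).sum(1,keepdims=True))
    return p*[s['fx'],s['fy']]+[s['cx'],s['cy']]
E
python3 - <<'E'
from h import *
for n in('side','top'):
    s=snap(n,n+'0.png'); print(n,rays(s,[[280,210]]),s['k1'],s['fx'])
print(manip.sense(),manip.hold_point_z)
E
```

```text
side (array([ 0.51528647, -1.32783535,  0.84296107]), array([[ 0.08300887,  0.85378276, -0.51431386]])) 0.015050264036202963 440.03580212757373
top (array([ 0.51534423, -0.08079443,  1.68784251]), array([[ 0.07711654, -0.02471481, -0.99674538]])) -0.1428141001221686 472.3801330205487
{'t': 0.1, 'q': array([-1.47447816e+00,  5.28346206e-01,  1.43373987e+00, -1.27423255e-05,
        1.18142944e+00, -1.78480030e-01]), 'qd': array([ 2.60241088e-04, -4.05640028e-03, -2.18995306e-03,  1.63639874e-03,
        6.33820545e-05, -1.16985243e-03]), 'tau': array([-4.31869785e-04, -4.43305349e+01, -1.78586072e+01, -1.77390170e-04,
        3.87508524e-03, -1.36182598e-05]), 'tcp_pos': array([ 0.16957063, -0.60090029,  0.23045898]), 'tool_rot': array([ 9.90574795e-01,  1.36969527e-01,  3.35983847e-05, -9.60861554e-04]), 'force': array([ 0.30162062, -0.20245504, -0.33712257]), 'ft_torque': array([0.04074891, 0.02345862, 0.02136201]), 'finger_gap': 1.0062948872546067} 0.0187
```

View pics/side0.png

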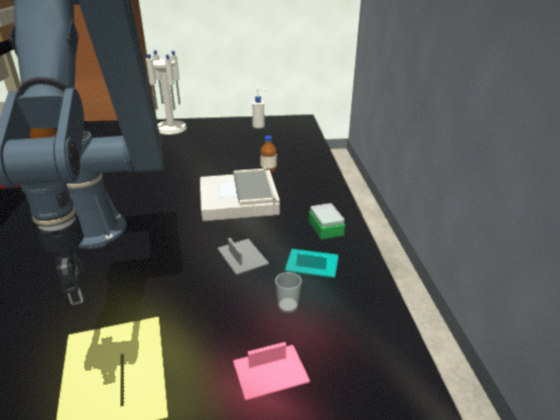

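View pics/top0.png

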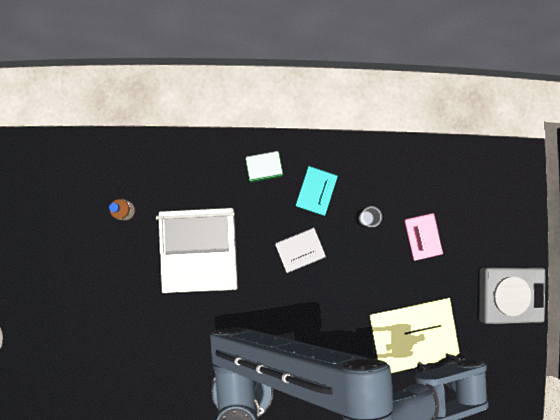

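The mask is the grey plate at top (301,250) and side (243,255), with its rib towards the robot. The light box is at top (198,250), with the shade on the far half (+x). The bottle is at top (122,209), the tip box at (264,166) and the beaker at (371,217).

Run:
```python
from h import *
s=snap('top'); im=cv2.cvtColor(s['color'],cv2.COLOR_RGB2BGR)
t=snap('side'); im2=cv2.cvtColor(t['color'],cv2.COLOR_RGB2BGR)
g=cv2.cvtColor(im,cv2.COLOR_BGR2GRAY)
_,m=cv2.threshold(g,100,255,cv2.THRESH_BINARY)
m=cv2.morphologyEx(m,cv2.MORPH_CLOSE,np.ones((5,5)))
for c in cv2.findContours(m,cv2.RETR_EXTERNAL,cv2.CHAIN_APPROX_NONE)[0]:
    a=cv2.contourArea(c)
    r=cv2.minAreaRect(c)
    if 500<a<9000: 
        print(a,r)
        for z in((.004,) if a<2500 else (.05,)):
            W=toz(s,c[:,0,:],z)[:,:2].astype(np.float32); rr=cv2.minAreaRect(W); print('  ',rr, cv2.boxPoints(rr).round(3).tolist())
a=cv2.resize(im[190:310,140:340],None,fx=4,fy=4,interpolation=cv2.INTER_CUBIC)
b=cv2.resize(im2[160:285,190:310],None,fx=4.8,fy=4.8,interpolation=cv2.INTER_CUBIC)
cv2.imwrite('pics/a.png',a);cv2.imwrite('pics/b.png',b)
```

```text
1839.5 ((241.5, 393.5), (51.0, 59.0), 90.0)
   ((-0.010896958410739899, 0.0023526325821876526), (0.18515238165855408, 0.20970545709133148), 1.3613154888153076) [[-0.10599999874830246, 0.10499999672174454], [-0.10100000351667404, -0.10499999672174454], [0.08399999886751175, -0.10000000149011612], [0.07900000363588333, 0.10899999737739563]]
1322.5 ((299.9921875, 249.81399536132812), (32.511016845703125, 42.95561981201172), 67.93209838867188)
   ((0.5050216317176819, -0.19643916189670563), (0.11546154320240021, 0.15324759483337402), 23.062591552734375) [[0.421999990940094, -0.14900000393390656], [0.4819999933242798, -0.28999999165534973], [0.5879999995231628, -0.24400000274181366], [0.527999997138977, -0.10300000011920929]]
1220.0 ((423.41009521484375, 236.4438018798828), (42.423492431640625, 30.430986404418945), 77.00537872314453)
   ((0.5596530437469482, -0.6460943818092346), (0.15421758592128754, 0.11483325809240341), 13.332462310791016) [[0.47099998593330383, -0.6079999804496765], [0.49799999594688416, -0.7200000286102295], [0.6480000019073486, -0.6840000152587891], [0.6209999918937
[... 1265 characters left out ...]
14697266), 3.7152888774871826)
   ((1.3158833980560303, -0.8232366442680359), (0.24681010842323303, 0.42815127968788147), 0.18860957026481628) [[1.1920000314712524, -0.6100000143051147], [1.1929999589920044, -1.0379999876022339], [1.440000057220459, -1.0369999408721924], [1.4390000104904175, -0.609000027179718]]
947.0 ((40.51033020019531, 23.526233673095703), (53.828025817871094, 31.419618606567383), 23.498567581176758)
   ((1.3606401681900024, 0.8281062841415405), (0.24553872644901276, 0.1255057007074356), 64.86722564697266) [[1.2519999742507935, 0.7440000176429749], [1.3650000095367432, 0.6899999976158142], [1.4700000286102295, 0.9129999876022339], [1.3559999465942383, 0.9660000205039978]]
```

View pics/a.png

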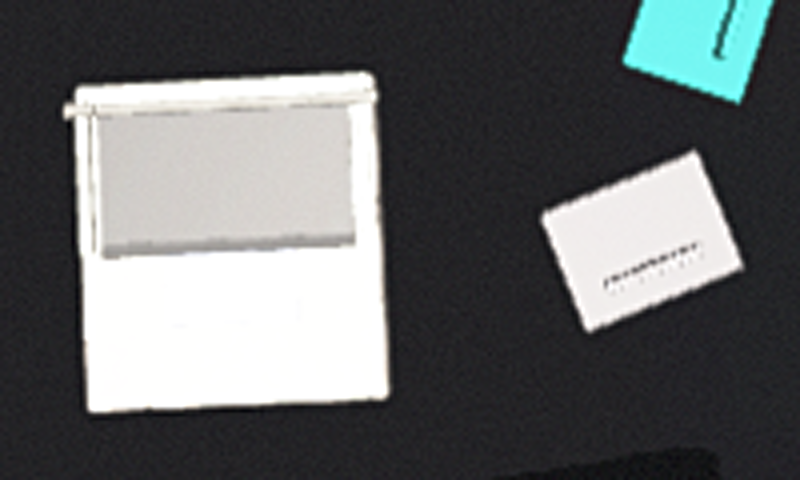

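View pics/b.png

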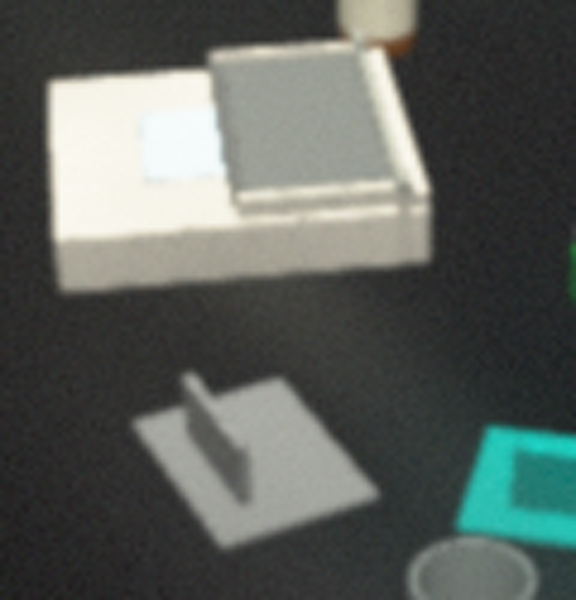

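Run:
```python
from h import *
s=snap('top');t=snap('side')
A=lambda l:np.array(l)/4+[139.6,189.6]   # resize half-pixel offset approx
B=lambda l:np.array(l)/4.8+[189.6,159.6]
print('side deck FL,FR,RRrail', toz(t,B([[48,80],[58,240]]),.05).round(4))
print('side rear right', toz(t,B([[430,207]]),.05).round(4))
print('side shade edge L,R z.066',toz(t,B([[212,62],[237,195]]),.068).round(4))
print('side window front L,R',toz(t,B([[141,110],[147,182]]),.05).round(4))
print('top shade edge',toz(s,A([[104,257],[355,246]]),.07).round(4), toz(s,A([[104,257],[355,246]]),.06).round(4))
print('mask side corners', toz(t,B([[134,424],[222,549],[380,494],[284,377]]),.004).round(4))
# rib top ends side
print('rib top',toz(t,B([[188,376],[246,458]]),.052).round(4))
# edge-line fits top
g=cv2.cvtColor(s['color'],cv2.COLOR_RGB2GRAY).astype(float)
def sub(prof,i0,th=120):
    # first crossing
    for i in range(len(prof)-1):
        if (prof[i]-th)*(prof[i+1]-th)<=0: return i0+i+(th-prof[i])/(prof[i+1]-prof[i])
L=np.array([[sub(g[r,150:175],150),r] for r in range(222,288,3)])
Fr=np.array([[c,sub(g[300:275:-1,c],0)] for c in range(168,232,3)]); Fr[:,1]=300-Fr[:,1]
Rr=np.array([[c,sub(g[195:230,c],195)] for c in range(168,228,3)])
Rt=np.array([[sub(g[r,250:225:-1],0),r] for r in range(222,288,3)]); Rt[:,0]=250-Rt[:,0]
for n,X in(('left',L),('front',Fr),('rear',Rr),('right',Rt)):
  for z in ((.05,) if n!='right' else (0,.05)):
    W=toz(s,X,z)[:,:2].astype(np.float32)
    v=cv2.fitLine(W,cv2.DIST_HUBER,0,.01,.01).ravel(); print(n,z,v.round(4),np.degrees(np.arctan2(v[1],v[0])).round(2))
```

```text
side deck FL,FR,RRrail [[0.3468 0.279  0.05  ]
 [0.3697 0.0155 0.05  ]]
side rear right [[0.6452 0.0395 0.05  ]]
side shade edge L,R z.066 [[0.4843 0.2641 0.068 ]
 [0.5015 0.0388 0.068 ]]
side window front L,R [[0.4255 0.2175 0.05  ]
 [0.4328 0.0968 0.05  ]]
top shade edge [[0.4821 0.2685 0.07  ]
 [0.4963 0.053  0.07  ]] [[0.4819 0.2707 0.06  ]
 [0.4962 0.0538 0.06  ]]
mask side corners [[ 0.4261 -0.1555  0.004 ]
 [ 0.4841 -0.2936  0.004 ]
 [ 0.5862 -0.2468  0.004 ]
 [ 0.529  -0.1085  0.004 ]]
rib top [[ 0.4653 -0.1716  0.052 ]
 [ 0.5016 -0.265   0.052 ]]
left 0.05 [0.997  0.0777 0.5095 0.2966] 4.46
front 0.05 [ 0.0669 -0.9978  0.3561  0.1515] -86.16
rear 0.05 [ 0.0682 -0.9977  0.6388  0.1789] -86.09
right 0 [0.9976 0.0699 0.4865 0.0337] 4.01
right 0.05 [0.9976 0.0699 0.4873 0.0303] 4.01
```

```bash
cat >> h.py <<'E'
def rel(p,yaw_x_deg):
    """tool shift mm / rotvec deg to reach TCP p, tool down, tool x at given world yaw"""
    st=manip.sense(); r0=R.from_quat(st['tool_rot'])
    r1=R.from_euler('z',yaw_x_deg,degrees=True)*R.from_euler('x',180,degrees=True)
    d=r0.inv().apply(np.asarray(p)-st['tcp_pos'])*1000
    w=np.degrees((r0.inv()*r1).as_rotvec())
    return d.round(1),w.round(2)
E
python3 - <<'E'
from h import *
s=snap('top')
print('rib top-view', toz(s,np.array([[604,284],[700,242]])/4+[139.6,189.6],.052).round(4))
print('beaker',toz(s,[[371,215]],.09).round(3),'bottle',toz(s,[[122,209]],.1).round(3))
print(rel([.482,-.206,.14],113.1))
E
```

```text
rib top-view [[ 0.4674 -0.1611  0.052 ]
 [ 0.505  -0.2437  0.052 ]]
beaker [[ 0.628 -0.432  0.09 ]] bottle [[0.631 0.418 0.1  ]]
(array([ 408. , -295.7,   91.3]), array([-2.000e-02, -3.000e-02, -9.735e+01]))
```

Request:
drive_tool(motion=[51, -37, 5, 0, 0, -10, 85, 102, -74, 10, 0, 0, -20, 80, 153, -111, 20, 0, 0, -30, 70, 204, -148, 35, 0, 0, -40, 60, 255, -185, 50, 0, 0, -50, 60, 306, -222, 65, 0, 0, -60, 60, 357, -259, 80, 0, 0, -70, 60, 408, -296, 91, 0, 0, -80, 60], force=60)

```text
t: 1.35
tcp_pos: [0.4751, -0.2146, 0.1424]
tool_rot: [0.669, 0.743, 0.0, 0.0]
force: [1.1, -1.6, 0.1]
finger_gap: 0.704
```

Run:
```python
from h import *
print(rel([.482,-.206,.09],113.1),manip.sense()['q'].round(3))
```

```text
(array([ 7.8,  7.8, 52.4]), array([  0.03,   0.  , -17.04])) [-0.639  0.52   1.777  0.     0.844 -0.745]
```

Request:
drive_tool(motion=[4, 4, 15, 0, 0, -9, 60, 8, 8, 35, 0, 0, -17, 60, 8, 8, 52, 0, 0, -17, 60, 8, 8, 52, 0, 0, -17, 60])

```text
t: 1.85
tcp_pos: [0.4816, -0.2052, 0.0894]
tool_rot: [0.551, 0.834, 0.0, -0.001]
force: [-0.4, -0.1, 1.3]
finger_gap: 0.702
```

Run:
```python
from h import *
s=snap('top');t=snap('side')
a=cv2.cvtColor(s['color'],cv2.COLOR_RGB2BGR)[200:300,250:350];b=cv2.cvtColor(t['color'],cv2.COLOR_RGB2BGR)[190:290,190:290]
cv2.imwrite('pics/c.png',cv2.resize(np.hstack([a,b]),None,fx=4,fy=4,interpolation=cv2.INTER_CUBIC))
print(rel([.482,-.206,.010],113.1))
```

```text
(array([ 0.3, -0.4, 80.6]), array([ 0.04,  0.03, -0.06]))
```

View pics/c.png

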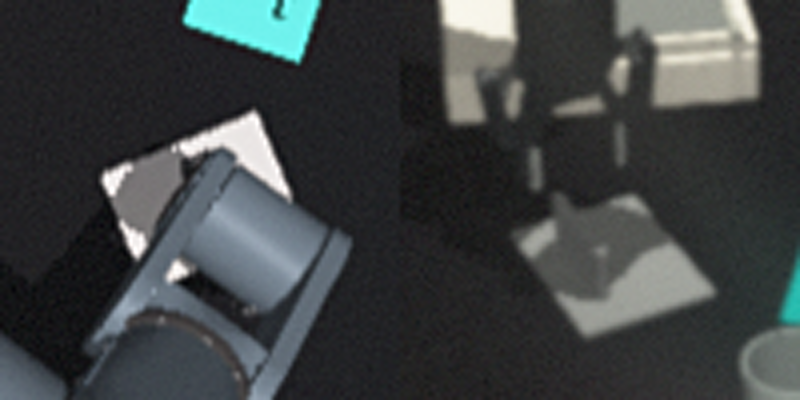

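The side view shows the fingers (columns 536 and 622) on either side of the rib (~580). I'm descending to grip it.

Request:
drive_tool(motion=[0, 0, 30, 0, 0, 0, 60, 0, 0, 60, 0, 0, 0, 60, 0, 0, 75, 0, 0, 0, 60, 0, 0, 80, 0, 0, 0, 60, 0, 0, 80, 0, 0, 0, 30, 0, 0, 80, 0, 0, 0, 5, 0, 0, 80, 0, 0, 0, 0, 0, 0, 80, 0, 0, 0, 0], force=60)

```text
t: 2.95
tcp_pos: [0.4831, -0.2064, 0.0115]
tool_rot: [0.552, 0.834, 0.0, 0.001]
force: [0.2, 0.5, 5.7]
finger_gap: 0.08
```

Run:
```python
from h import *
t=snap('side');b=cv2.cvtColor(t['color'],cv2.COLOR_RGB2BGR)[190:290,190:290]
cv2.imwrite('pics/d.png',cv2.resize(b,None,fx=5,fy=5,interpolation=cv2.INTER_CUBIC))
print(rel([.482,-.206,.010],113.1))
```

```text
(array([ 0.9, -0.9,  1.5]), array([ 0.1 ,  0.12, -0.05]))
```

View pics/d.png

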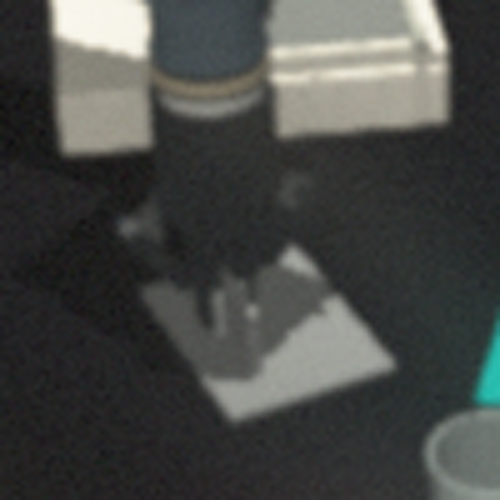

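Request:
drive_tool(motion=[0, 0, -15, 0, 0, 0, 0, 0, 0, -40, 0, 0, 0, 0, 0, 0, -75, 0, 0, 0, 0, 0, 0, -110, 0, 0, 0, 0, 0, 0, -138, 0, 0, 0, 0, 0, 0, -138, 0, 0, 0, 0])

```text
t: 3.75
tcp_pos: [0.4838, -0.2069, 0.1518]
tool_rot: [0.551, 0.834, 0.0, 0.004]
force: [-1.1, -0.5, -1.9]
finger_gap: 0.087
```

Run:
```python
from h import *
t=snap('side');b=cv2.cvtColor(t['color'],cv2.COLOR_RGB2BGR)[120:280,170:330]
cv2.imwrite('pics/e.png',cv2.resize(b,None,fx=3.5,fy=3.5,interpolation=cv2.INTER_CUBIC))
a=np.radians(3.95);C=np.array([.497,.165]);ax=np.array([np.cos(a),np.sin(a)])
print('pre rib',C-.11*ax,rel([*(C-.11*ax),.15],93.95)); print(manip.sense()['q'].round(3))
```

```text
pre rib [0.3872613  0.15742255] (array([372.1,  54.5,  -0.9]), array([ 0.18,  0.18, 19.1 ]))
[-0.617  0.51   1.764  0.     0.863 -1.02 ]
```

View pics/e.png

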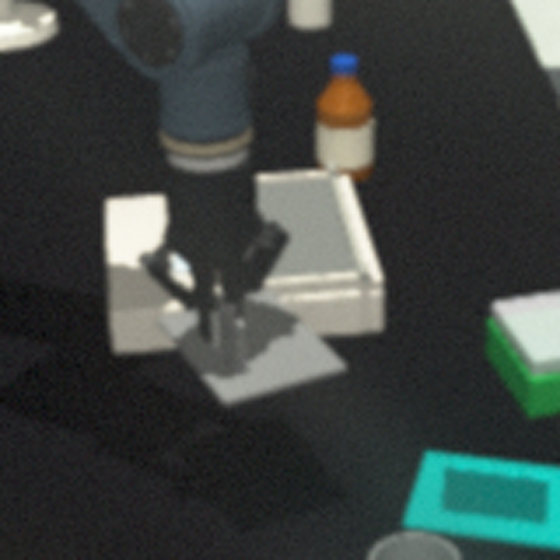

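The mask is held and lifted. Next I carry it above and in front of the shade mouth.

Request:
drive_tool(motion=[30, 4, 0, 0, 0, 1, 0, 80, 12, 0, 0, 0, 4, 0, 135, 20, 0, 0, 0, 7, 0, 190, 28, 0, 0, 0, 10, 0, 245, 36, 0, 0, 0, 13, 0, 300, 44, 0, 0, 0, 16, 0, 345, 50, 0, 0, 0, 18, 0, 372, 54, 0, 0, 0, 19, 0])

```text
t: 4.8
tcp_pos: [0.3843, 0.1588, 0.1478]
tool_rot: [0.681, 0.732, -0.001, 0.001]
force: [0.9, 0.1, -2.7]
finger_gap: 0.087
```

```bash
cat > see.py <<'E'
from h import *
import sys
n=sys.argv[1]
s=snap('top');t=snap('side')
a=cv2.cvtColor(s['color'],cv2.COLOR_RGB2BGR)[200:300,140:240];b=cv2.cvtColor(t['color'],cv2.COLOR_RGB2BGR)[140:240,185:285]
cv2.imwrite('pics/%s.png'%n,cv2.resize(np.hstack([a,b]),None,fx=4,fy=4,interpolation=cv2.INTER_CUBIC))
E
python3 - <<'E'
from h import *
a=np.radians(3.95);C=np.array([.497,.165]);ax=np.array([np.cos(a),np.sin(a)])
print(rel([*(C-.11*ax),.15],93.95)); print(manip.sense()['q'].round(3))
E
python3 see.py f
```

```text
(array([-1.6,  2.9, -2.2]), array([-0.04,  0.15,  0.19]))
[ 0.124  0.403  2.024 -0.004  0.716  0.054]
```

View pics/f.png

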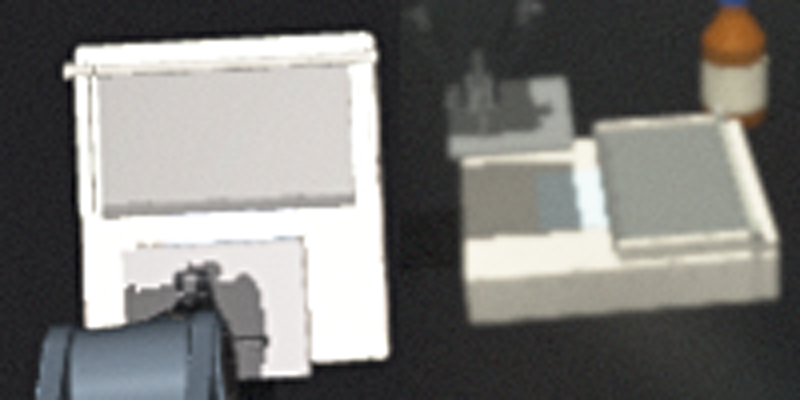

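Run:
```python
from h import *
s=snap('top')
P=toz(s,np.array([[122,250],[303,237],[311,377]])/4+[139.6,199.6],.141)[:,:2]
a=np.radians(3.95);C=np.array([.497,.165]);Q=np.array([[np.cos(a),np.sin(a)],[-np.sin(a),np.cos(a)]])
print(P.round(4)); print('box frame',((P-C)@Q.T).round(4))
tc=manip.sense()['tcp_pos']; print('tcp box',(Q@(tc[:2]-C)).round(4))
```

```text
[[0.4569 0.2375]
 [0.471  0.089 ]
 [0.3573 0.0799]]
box frame [[-0.035   0.0751]
 [-0.0312 -0.074 ]
 [-0.1453 -0.0752]]
tcp box [-0.112   0.0006]
```

Request:
drive_tool(motion=[-1, 1, 25, 0, 0, 0, 0, -1, 2, 50, 0, 0, 0, 0, -1, 2, 68, 0, 0, 0, 0, -1, 2, 78, 0, 0, 0, 0, -1, 2, 81, 0, 0, 0, 0, -1, 2, 81, 0, 0, 0, 0])

```text
t: 5.7
tcp_pos: [0.3876, 0.1565, 0.0671]
tool_rot: [0.681, 0.733, -0.001, 0.001]
force: [0.1, 0.3, -2.1]
finger_gap: 0.086
```

```bash
cat > st.py <<'E'
from h import *
a=np.radians(3.95);C=np.array([.497,.165]);ax=np.array([np.cos(a),np.sin(a)]);Q=np.array([ax,[-ax[1],ax[0]]])
st=manip.sense();print('edge box frame',(Q@(st['tcp_pos'][:2]-C)+[.08,0]).round(4),'under-deck mm',(st['tcp_pos'][2]-.0615)*1e3,'F',st['force'].round(1),'M',st['ft_torque'].round(2))
print('to final (.0215):',rel([*(C-.0585*ax),.0645],93.95))
E
python3 st.py;python3 see.py g
```

```text
edge box frame [-0.0297 -0.0009] under-deck mm 5.578194227537553 F [ 0.1  0.3 -2.1] M [ 0.01  0.01 -0.  ]
to final (.0215): (array([ 0.7, 51.2,  2.6]), array([0.03, 0.16, 0.27]))
```

View pics/g.png

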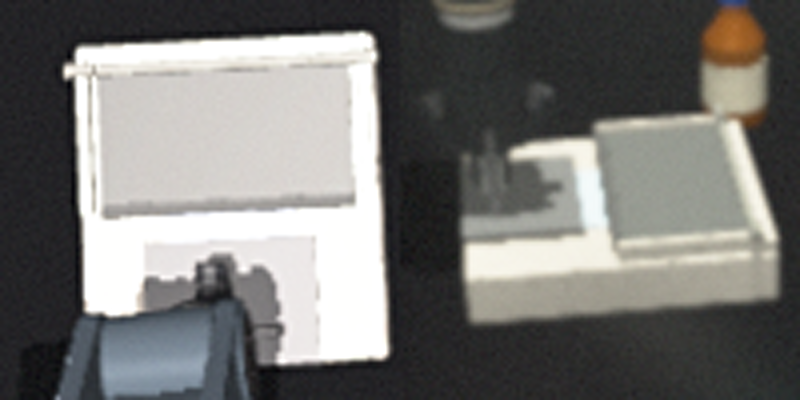

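Request:
drive_tool(motion=[0, 0, 2, 0, 0, 0, 0, 0, 0, 3.5, 0, 0, 0, 0, 0, 0, 3.5, 0, 0, 0, 0])

```text
t: 6.18
tcp_pos: [0.3877, 0.1568, 0.064]
tool_rot: [0.68, 0.733, -0.0, 0.002]
force: [0.8, 0.2, -1.7]
finger_gap: 0.093
```

```bash
python3 st.py
```

```text
edge box frame [-0.0296 -0.0006] under-deck mm 2.499891216422884 F [ 0.8  0.2 -1.7] M [ 0.04 -0.01 -0.04]
to final (.0215): (array([ 0.4, 51.1, -0.4]), array([0.09, 0.16, 0.3 ]))
```

Request:
drive_tool(motion=[0, 5, 0, 0, 0, 0, 0, 0, 12, 0, 0, 0, 0, 0, 0, 19, 0, 0, 0, 0, 0, 0, 26, 0, 0, 0, 0, 0, 0, 33, 0, 0, 0, 0, 0, 0, 40, 0, 0, 0, 0, 0, 0, 47, 0, 0, 0, 0, 0, 0, 51, 0, 0, 0, 0, 0])

```text
t: 7.18
tcp_pos: [0.4392, 0.1606, 0.0641]
tool_rot: [0.68, 0.733, -0.0, 0.002]
force: [-0.1, 0.3, -2.2]
finger_gap: 0.085
```

```bash
python3 st.py;python3 see.py i
```

```text
edge box frame [ 0.0221 -0.0004] under-deck mm 2.566242391628268 F [-0.1  0.3 -2.2] M [0.02 0.02 0.03]
to final (.0215): (array([ 0.4, -0.6, -0.4]), array([0.11, 0.16, 0.3 ]))
```

View pics/i.png

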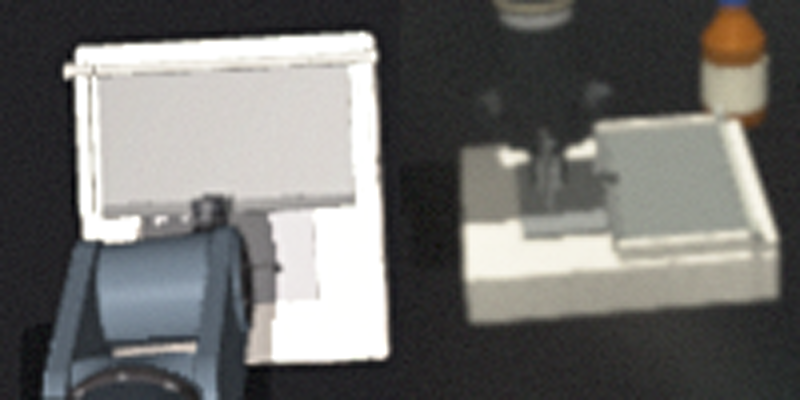

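The plate is under the shade, and the shade hasn't moved: its edge is still at side column ~605, same as before. Next I press down in small steps.

Request:
drive_tool(motion=[0, 0, 1, 0.1, 0.15, 0.3, 0, 0, 0, 2, 0.1, 0.15, 0.3, 0, 0, 0, 2.5, 0.1, 0.15, 0.3, 0, 0, 0, 2.5, 0.1, 0.15, 0.3, 0])

```text
t: 7.78
tcp_pos: [0.439, 0.1606, 0.0616]
tool_rot: [0.682, 0.731, -0.0, 0.0]
force: [-0.4, 0.4, -2.1]
finger_gap: 0.087
```

```bash
python3 st.py
```

```text
edge box frame [ 0.0219 -0.0004] under-deck mm 0.08920847667147347 F [-0.4  0.4 -2.1] M [-0.01  0.04 -0.04]
to final (.0215): (array([ 0.4, -0.4, -2.9]), array([ 0.01,  0.01, -0.  ]))
```

Request:
drive_tool(motion=[0, 0, 0.5, 0, 0, 0, 0, 0, 0, 1, 0, 0, 0, 0, 0, 0, 1, 0, 0, 0, 0])

```text
t: 8.15
tcp_pos: [0.4391, 0.1606, 0.0615]
tool_rot: [0.682, 0.731, 0.0, 0.0]
force: [-1.7, -0.4, 7.8]
finger_gap: 0.085
```

```bash
python3 st.py
```

```text
edge box frame [ 0.0219 -0.0004] under-deck mm -0.008608070896407027 F [-1.7 -0.4  7.8] M [-0.17  0.34 -0.02]
to final (.0215): (array([ 0.4, -0.4, -3. ]), array([0.05, 0.01, 0.01]))
```

```bash
python3 see.py j; python3 st.py
python3 - <<'E'
from h import *
for i in range(3): snap('top'); print(manip.sense()['force'].round(1))
s=snap('top');t=snap('side')
A=lambda l:np.array(l)/4+[139.6,199.6]
E
```

```text
edge box frame [ 0.0219 -0.0004] under-deck mm 0.010535774013914478 F [-2.1 -0.1  8. ] M [-0.15  0.34  0.02]
to final (.0215): (array([ 0.4, -0.4, -3. ]), array([0.05, 0.01, 0.  ]))
[-1.7 -0.1  8. ]
[-1.5  0.1  8.9]
[-1.4  0.3  7.6]
```

View pics/j.png

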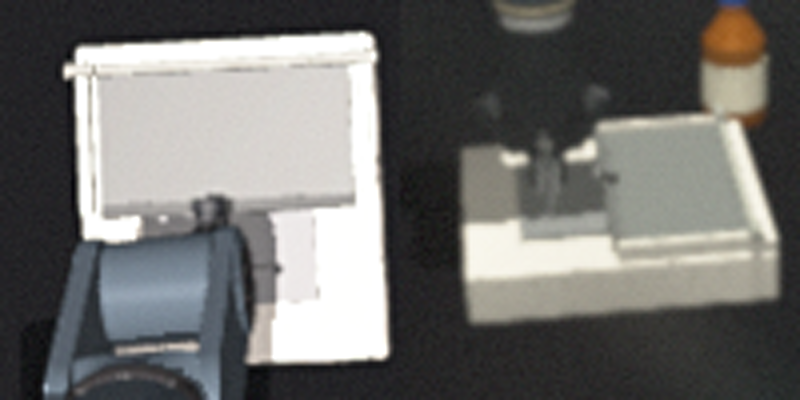

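Run:
```python
from h import *
s=snap('top')
P=toz(s,np.array([[317,212],[320,299]])/4+[139.6,199.6],.054)[:,:2]
a=np.radians(3.95);C=np.array([.497,.165]);Q=np.array([[np.cos(a),np.sin(a)],[-np.sin(a),np.cos(a)]])
print(((P-C)@Q.T).round(4),'expect rear x -.0885, y -.075'); print(manip.sense()['force'])
```

```text
[[-0.0121 -0.0773]
 [-0.087  -0.0765]] expect rear x -.0885, y -.075
[-2.8945709  -0.29126419  9.25571039]
```

The rear corner agrees with the wrist-based figure: front edge at ~+0.022, offset ~2 mm, square. Handing in.

```bash
python3 -c "
from h import *
print(manip.sign_off()); print(manip.sense()['force'],manip.sense()['t'])"
```

```text
the job is handed in; nothing more can be done
None
the job is handed in; nothing more can be done
```

I gripped the mask by its rib, carried it over the light box, slid it under the shade about 2.5 mm above the deck, pressed it down and handed the job in still holding it. The hand-in gave no verdict, and it came at about 8.5 s of the 45 s allowed.

- **Position:** worked out from the wrist, the front edge is about 22 mm past the deck centre, so about 30 mm under the shade. It is centred within about 2 mm and square within about 1°. The visible rear corner in the top picture agreed within about 2 mm.
- **Pressing force:** the wrist read 8 to 9 N upward, about 10 N on the deck once the plate's weight is added. It stayed steady over the last pictures.
- **Shade and bystanders:** the shade showed no movement between the pictures. I saw no contact with the bottle, beaker or tip box, but I didn't measure them again at the end.
- **Disagreement:** the side camera put y values roughly 5 to 15 mm lower than the top camera. I used the top camera because the side camera looks along y at a shallow angle, and the later checks fitted it.
- **Not measured:** the plate's tilt. I relied on the tool being vertical within about 0.1° and on the plate being pressed against the deck.

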